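# Nip down the gear case cover in cross order

### The job

Seat the steel cover evenly on the green gear case: screw down its four wing nuts clockwise, about half a turn each, until each goes firm, then nip it up roughly ten degrees more - never more than twenty-five degrees past firm, or the gasket is crushed. Work in cross order: finish one nut, then the diagonally opposite one, and only then the other two. Leave the bottle, tools and bush lying round the gear case where they are.

Things in the scene. Friction and masses are not known exactly. Their poses are not given: they have to be found in the camera images.
- gearcase: Green cast gear case, fixed to the bench, 225 x 225 mm foot, body 200 x 200 mm, 70 mm high, with a short stub shaft on its -x face. Origin: centre of its underside. Its x and y axes run parallel to its sides; the four nuts stand at (+-60, +-60) mm in its frame.
- cover_top (a point): Centre of the top face of the square steel cover on the gear case (180 x 180 x 8 mm); z axis is its normal. Fully down, this point is about 79.8 mm above the bench; at the start the cover rides about 2.5 mm higher and may be slightly askew. Each nut draws its own corner down by 0.8 mm per radian of turning.
- nut_1_bar (a point): Middle of the T-bar of the wing nut at the front right (towards the robot, -x, and -y) corner, in the gear case's frame; nut 3 is diagonally opposite. Steel bar 80 mm long (this frame's x), 10 mm thick (y), 16 mm tall (z), in any direction; this point is half-way up, 27 mm above the cover's top. Hub below it 20 to 26 mm across. Tightens clockwise from above; grip the bar or push an end round.
- nut_2_bar (a point): Middle of the T-bar of the wing nut at the front left (-x, +y) corner, in the gear case's frame; nut 4 is diagonally opposite. Steel bar 80 mm long (this frame's x), 10 mm thick (y), 16 mm tall (z), in any direction; this point is half-way up, 27 mm above the cover's top. Hub below it 20 to 26 mm across. Tightens clockwise from above; grip the bar or push an end round.
- nut_3_bar (a point): Middle of the T-bar of the wing nut at the back left (+x, +y) corner, in the gear case's frame; nut 1 is diagonally opposite. Steel bar 80 mm long (this frame's x), 10 mm thick (y), 16 mm tall (z), in any direction; this point is half-way up, 27 mm above the cover's top. Hub below it 20 to 26 mm across. Tightens clockwise from above; grip the bar or push an end round.
- nut_4_bar (a point): Middle of the T-bar of the wing nut at the back right (+x, -y) corner, in the gear case's frame; nut 2 is diagonally opposite. Steel bar 80 mm long (this frame's x), 10 mm thick (y), 16 mm tall (z), in any direction; this point is half-way up, 27 mm above the cover's top. Hub below it 20 to 26 mm across. Tightens clockwise from above; grip the bar or push an end round.
- nip_1 (a joint): Angle (rad) nut 1 has turned past firm: 0 while running down. Running down takes 0.08 N m (2.5 N pushed 32 mm from the axis). After 2.7 to 3.5 rad, unlike for each nut and not visible, it goes firm: resistance jumps to 0.30 N m (9 N at 32 mm) and stays so as it is nipped up. It stays where left. Wanted 0.06 to 0.45, aim for 0.2.
- nip_2 (a joint): Angle (rad) nut 2 has turned past firm: 0 while running down. Running down takes 0.08 N m (2.5 N pushed 32 mm from the axis). After 2.7 to 3.5 rad, unlike for each nut and not visible, it goes firm: resistance jumps to 0.30 N m (9 N at 32 mm) and stays so as it is nipped up. It stays where left. Wanted 0.06 to 0.45, aim for 0.2.
- nip_3 (a joint): Angle (rad) nut 3 has turned past firm: 0 while running down. Running down takes 0.08 N m (2.5 N pushed 32 mm from the axis). After 2.7 to 3.5 rad, unlike for each nut and not visible, it goes firm: resistance jumps to 0.30 N m (9 N at 32 mm) and stays so as it is nipped up. It stays where left. Wanted 0.06 to 0.45, aim for 0.2.
- nip_4 (a joint): Angle (rad) nut 4 has turned past firm: 0 while running down. Running down takes 0.08 N m (2.5 N pushed 32 mm from the axis). After 2.7 to 3.5 rad, unlike for each nut and not visible, it goes firm: resistance jumps to 0.30 N m (9 N at 32 mm) and stays so as it is nipped up. It stays where left. Wanted 0.06 to 0.45, aim for 0.2.
- oil_bottle: Bystander: clear oil bottle, 52 mm diameter, 130 mm tall. Origin: centre of its underside. Leave it where it is.
- spanner: Bystander: spanner lying flat, 180 mm long. Origin: centre of its underside. Leave it where it is.
- screwdriver: Bystander: screwdriver lying flat, 200 mm long. Origin: centre of its underside. Leave it where it is.
- bush: Bystander: brass bush, 44 mm diameter, 26 mm high. Origin: centre of its underside. Leave it where it is.

How it is judged:
By the outcome, as a careful person would: the job done as asked, in the order asked, and still so for the second after the job is handed in, with the robot touching nothing.
It also fails if it takes over 72 s, if anything falls off the work surface, if the arm or the gripper's body presses on something with over 40 N, if the wrist force passes 120 N, or if a joint passes its speed limit or range.

### The arm

A 6-joint arm with a two-finger parallel gripper is mounted at the origin on the work surface. World frame = base frame: x ahead of the robot, y to its left, z up, the work surface at z = 0. Lengths are in mm, angles in rad, forces in N, time in s.
With the tool pointing down it reaches from about 250 to 775 mm from the base axis. Payload 4 kg.
Tool frame: the origin (TCP) lies at the very end of the fingers, on their centre line; the grasp point (between the pads) lies 19 mm behind it; x points along the fingers, y is the direction in which the jaws open and shut, and the axes are right-handed (so a half turn about x gives the same grasp; the last joint's range is limited). The gripper opens to 85 mm and grips with 20 to 120 N. Pads are 22 mm wide; open, the fingers measure 114 mm over their backs; the gripper's body (76 mm by 85 mm) begins 54 mm behind the grasp point. The pads swing forward as they close: fully open they stand 13 mm farther back than shut.
Start: joints at [-1.352, 0.087, 1.371, -0, 1.684, -0.103], TCP at [173.948, -521.785, 231.341] pointing down, gripper open.
Joint ranges: [-3.1, 3.1], [-0.76, 2.03], [0.27, 2.55], [-1.08, 4.22], [0.17, 2.65], [-2.57, 2.57]. Speed limits (rad/s): [2.79, 2.79, 3.14, 3.14, 3.14, 3.14].

### API

Orientations are given as a unit quaternion [w, x, y, z].
In Python, from cell import get_obs, grab_frame, get_calibration, hand_in gives the robot as it stands.
- The arm moves only by the shell command python3 -m crank 'ROWS'. ROWS is JSON, a list of rows, each an object with "fingers": the closure, from -1 (fully open) to 1 (shut); "travel": the shift along the tool's x, y, z in units of 40 mm (1.0 is 40 mm), a list of three; "rot": the turn, a rotation vector about the tool's x, y, z in units of 6 degrees (1.0 is 6 degrees), a list of three. In form: [{"fingers": fingers, "travel": [tx, ty, tz], "rot": [wx, wy, wz]}, ...]. A call has exactly 10 rows; each row is the pose to reach, as a shift and turn from the pose commanded when the call began, along the tool's axes at that moment; what a row does not reach only later rows make up. A row lasts 1/12 s, in which the tool goes at most 41.7 mm and 7.16 degrees, less where a joint would pass 70% of its speed; a pose out of reach is approached as far as the arm can. A call with a gripper value outside its range is refused whole. The fingers move at their own pace and stop on an object; the grip force is fixed at half the most. Time passes only in rows, so rows that repeat a pose let the fingers close, or fill a call up. It gives the time, the measured TCP pose, the force and the opening at its end, in the units of the state.
- get_obs(): the state, without advancing time (a new reading comes with each control period).
- grab_frame(name): name is "side" or "top" or "wrist"; returns the picture (420x560x3 uint8, blue, green, red); there is no depth.
- get_calibration(name): a dict with "fx", "fy", "cx", "cy" (pixels), "dist" ([k1, k2, p1, p2, k3] as OpenCV has them; the pictures are not rectified), "position" and "orientation" of the camera in the world; the wrist camera has in their place "hand_eye" (4x4, takes a point from camera to tool coordinates, whose origin is the TCP and whose axes are the tool frame's). Camera axes: x right, y down, z forward; pixel columns grow to the right and rows downward; lengths in mm; the calibration is good to about 2 mm. A picture is of the moment at which its call begins: read the wrist's pose just before it. get_calibration takes no time and is no camera call.
- hand_in(): hands the job in, once; it reports no verdict.
The state is a dict: "t": time; "joint_pos": joint angles; "qd": joint speeds; "joint_torque": joint torques, N m; "ee_pos": TCP position; "ee_rot": TCP orientation; "force": force on the tool from outside, world axes, zero at the start; "torque": the same for the moment, N m; "width": opening from 0.0 (shut) to 1.0 (fully open).
Only numpy, scipy, OpenCV 4.12 (cv2) and the standard library are available. Lean on these libraries where they do the work, as an engineer would, in place of code of your own. Each camera call takes 0.05 s, during which the arm holds its last target. There are 200 camera calls.

## Working session

There is one attempt and no reset: what is moved stays moved. The work goes in short steps, Python scripts to look and compute and a shell command to move; the robot and the scene stay as the last step left them, time stands still between calls to the robot, and variables do not carry over. Pictures are saved under pics/ and viewed, about 8 in all and at most 12, crops included, and the job is handed in when it is done.

```bash
mkdir -p pics; ls
python3 - <<'E'
from cell import *
import cv2
o=get_obs();print(o)
for n in("top","side","wrist"):
    cv2.imwrite(f"pics/{n}0.png",grab_frame(n)); print(n,get_calibration(n))
E
```

```text
pics
{'t': 0.0, 'joint_pos': array([-1.35213215e+00,  8.79905505e-02,  1.37228293e+00, -1.86772386e-05,
        1.68359164e+00, -1.03092512e-01]), 'qd': array([-9.03189484e-04,  2.41772912e-03, -4.87007915e-04,  1.32071795e-03,
        2.14878800e-03,  4.17459595e-05]), 'joint_torque': array([-4.58847207e-04, -3.51873064e+01, -3.13269138e+01, -2.32524144e-04,
        1.10449648e-02, -2.60416542e-07]), 'ee_pos': array([ 173.81284559, -521.28449616,  230.10514832]), 'ee_rot': array([-0.11246558, -0.6979226 , -0.11406901,  0.69802851]), 'force': array([ 0.80478526,  0.39284433, -0.37055591]), 'torque': array([-0.02254122,  0.0001959 ,  0.01692854]), 'width': 1.0008939965808843}
top {'fx': 498.97801064303354, 'fy': 498.97801064303354, 'cx': 268.2812798088908, 'cy': 216.7334289303363, 'dist': array([-0.0846973,  0.       ,  0.       ,  0.       ,  0.       ]), 'position': array([ 411.25099508,   14.5102545 , 1099.1306586 ]), 'orientation': array([ 0.04330943, -0.69967057,  0.7111644 , -0.05320315])}
side {'fx': 465.8865204796536, 'fy': 465.8865204796536, 'cx': 283.28909704717205, 'cy': 208.65812617949814, 'dist': array([-0.03931695,  0.        ,  0.        ,  0.        ,  0.        ]), 'position': array([313.65294929, 620.67408306, 817.27495983]), 'orientation': array([ 0.07021639, -0.16418746,  0.92267814, -0.34172678])}
wrist {'fx': 296.17391730468694, 'fy': 296.17391730468694, 'cx': 283.27091345952863, 'cy': 207.2801461510847, 'dist': array([-0.03896521,  0.        ,  0.        ,  0.        ,  0.        ]), 'hand_eye': array([[-8.19159699e-04, -3.07283458e-01,  9.51617678e-01,
        -1.43589236e+02],
       [ 9.99999664e-01, -2.32606979e-04,  7.85696992e-04,
        -7.67425190e-01],
       [-2.00787750e-05,  9.51618002e-01,  3.07283545e-01,
        -7.87025439e+01],
       [ 0.00000000e+00,  0.00000000e+00,  0.00000000e+00,
         1.00000000e+00]])}
```

View pics/top0.png

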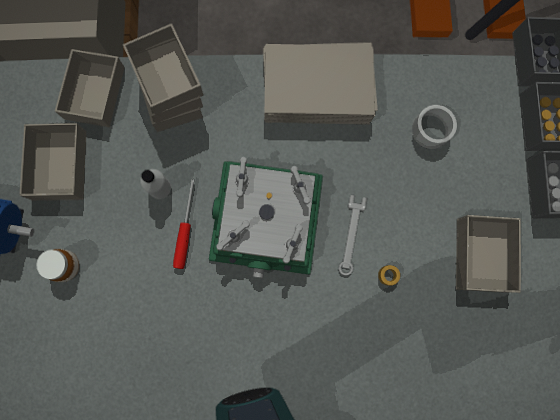

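View pics/side0.png

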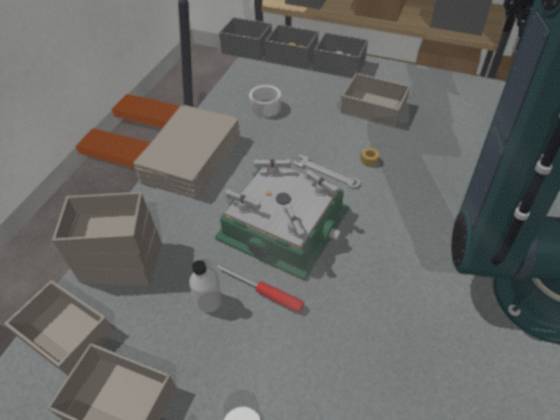

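Run:
```python
import cv2
i=cv2.imread("pics/top0.png")[150:290,195:335]
cv2.imwrite("pics/topcrop.png",cv2.resize(i,None,fx=4.2,fy=4.2,interpolation=cv2.INTER_CUBIC))
```

```text
(no output)
```

View pics/topcrop.png

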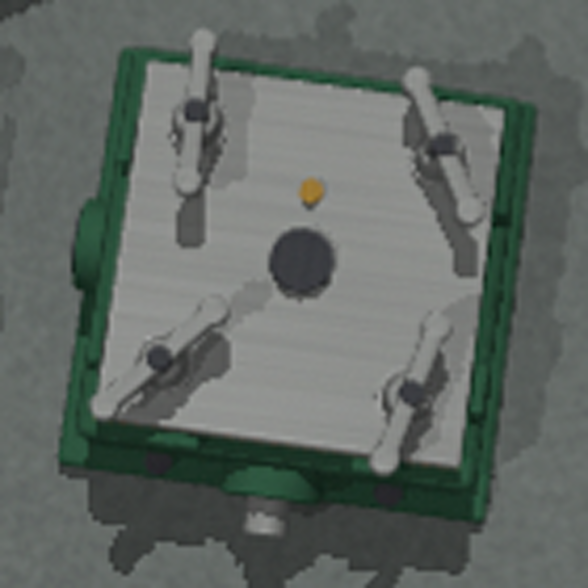

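```bash
cat > h.py <<'E'
import numpy as np,cv2
from scipy.spatial.transform import Rotation as R
from cell import *
q2R=lambda q:R.from_quat([q[1],q[2],q[3],q[0]])
def cam(name,o=None):
    c=get_calibration(name);K=np.array([[c['fx'],0,c['cx']],[0,c['fy'],c['cy']],[0,0,1]])
    if name=='wrist':
        Rt=q2R(o['ee_rot']).as_matrix();H=c['hand_eye']
        return K,c['dist'],Rt@H[:3,:3],Rt@H[:3,3]+o['ee_pos']
    return K,c['dist'],q2R(c['orientation']).as_matrix(),c['position']
def onplane(C,uv,z):
    K,d,Rm,p=C
    n=cv2.undistortPoints(np.float64(uv).reshape(-1,1,2),K,d).reshape(-1,2)
    r=np.c_[n,np.ones(len(n))]@Rm.T
    return p+r*((z-p[2])/r[:,2])[:,None]
def proj(C,P):
    K,d,Rm,p=C
    return cv2.projectPoints((np.atleast_2d(P)-p)@Rm,np.zeros(3),np.zeros(3),K,d)[0].reshape(-1,2)
def st():
    o=get_obs();M=q2R(o['ee_rot']).as_matrix()
    yaw=np.degrees(np.arctan2(M[1,1],M[0,1]))
    print('t%.2f p%s yawY%.2f tilt%s F%s Tq%s w%.3f j6 %.3f'%(o['t'],o['ee_pos'].round(1),yaw,M[:2,0].round(3),o['force'].round(1),o['torque'].round(3),o['width'],o['joint_pos'][5]));return o
E
python3 - <<'E'
from h import *
C=cam('top')
T={1:((384,462),(437,323),(411,393)),2:((104,408),(218,308),(160,357)),3:((204,40),(188,185),(196,112)),4:((417,78),(471,213),(444,146))}
for k,v in T.items():
    P=onplane(C,np.array(v)/4.2+[195,150],117)
    print(k,P[:,:2].round(1).tolist(),'mid',((P[0]+P[1])/2)[:2].round(1),'len',np.linalg.norm(P[0]-P[1]).round(1),'dir',np.degrees(np.arctan2(*(P[1]-P[0])[1::-1])).round(1))
st()
E
```

```text
1 [[459.7, -34.6], [524.8, -61.1], [491.9, -48.0]] mid [492.3 -47.9] len 70.3 dir -22.1
2 [[487.1, 96.2], [533.6, 42.2], [510.8, 69.7]] mid [510.4  69.2] len 71.2 dir -49.3
3 [[663.6, 47.5], [592.8, 55.8], [628.2, 51.7]] mid [628.2  51.6] len 71.3 dir 173.3
4 [[643.4, -54.6], [577.3, -78.7], [609.9, -66.7]] mid [610.3 -66.6] len 70.4 dir -160.0
t0.15 p[ 173.9 -521.4  230.4] yawY-71.56 tilt[-0.     0.002] F[ 1.3 -0.2 -0.3] Tq[ 0.004 -0.007 -0.03 ] w1.000 j6 -0.103
```

```bash
cat >> h.py <<'E'
def go(x,y,z,yaw):
    o=st();Rm=q2R(o['ee_rot'])
    a=np.radians(yaw);Y=np.array([np.cos(a),np.sin(a),0]);X=np.array([0,0,-1.]);M=R.from_matrix(np.c_[X,Y,np.cross(X,Y)])
    print('travel',(Rm.inv().apply(np.array([x,y,z])-o['ee_pos'])/40).round(3).tolist(),'rot',(np.degrees((Rm.inv()*M).as_rotvec())/6).round(2).tolist())
E
python3 -c "
from h import *
go(492,-48,180,67.9)"
```

```text
t0.15 p[ 173.9 -521.4  230.4] yawY-71.56 tilt[-0.     0.002] F[ 1.3 -0.2 -0.3] Tq[ 0.004 -0.007 -0.03 ] w1.000 j6 -0.103
travel [1.277, -8.71, -11.288] rot [-23.24, -0.02, 0.0]
```

```bash
python3 -m crank '[{"fingers":-1,"travel":[0,-0.6,-0.8],"rot":[-1.2,0,0]},{"fingers":-1,"travel":[0,-1.2,-1.6],"rot":[-2.4,0,0]},{"fingers":-1,"travel":[0,-1.8,-2.4],"rot":[-3.6,0,0]},{"fingers":-1,"travel":[0,-2.4,-3.2],"rot":[-4.8,0,0]},{"fingers":-1,"travel":[0,-3.0,-4.0],"rot":[-6,0,0]},{"fingers":-1,"travel":[0.1,-3.6,-4.8],"rot":[-7.2,0,0]},{"fingers":-1,"travel":[0.2,-4.2,-5.5],"rot":[-8.4,0,0]},{"fingers":-1,"travel":[0.3,-4.8,-6.2],"rot":[-9.6,0,0]},{"fingers":-1,"travel":[0.4,-5.4,-6.9],"rot":[-10.8,0,0]},{"fingers":-1,"travel":[0.5,-6,-7.6],"rot":[-12,0,0]}]'; python3 -c "
from h import *
go(492,-48,180,67.9)"
```

```text
t: 0.98
ee_pos: [386.8, -196.1, 210.9]
ee_rot: [0.502, 0.498, 0.502, -0.498]
force: [0.3, -1.2, -0.2]
width: 0.999
t0.98 p[ 386.8 -196.1  210.9] yawY0.40 tilt[ 0. -0.] F[ 0.3 -1.2 -0.2] Tq[-0.055  0.012 -0.028] w0.999 j6 -0.607
travel [0.773, 2.655, -3.685] rot [-11.25, 0.0, 0.0]
```

```bash
python3 -m crank '[{"fingers":-1,"travel":[0.1,0.3,-0.4],"rot":[-1.15,0,0]},{"fingers":-1,"travel":[0.2,0.6,-0.8],"rot":[-2.3,0,0]},{"fingers":-1,"travel":[0.3,0.9,-1.2],"rot":[-3.45,0,0]},{"fingers":-1,"travel":[0.4,1.2,-1.6],"rot":[-4.6,0,0]},{"fingers":-1,"travel":[0.5,1.5,-2.0],"rot":[-5.75,0,0]},{"fingers":-1,"travel":[0.6,1.8,-2.5],"rot":[-6.9,0,0]},{"fingers":-1,"travel":[0.7,2.1,-2.9],"rot":[-8.05,0,0]},{"fingers":-1,"travel":[0.77,2.4,-3.3],"rot":[-9.2,0,0]},{"fingers":-1,"travel":[0.77,2.6,-3.6],"rot":[-10.3,0,0]},{"fingers":-1,"travel":[0.77,2.65,-3.69],"rot":[-11.25,0,0]}]'
python3 - <<'E'
from h import *
o=st();i=grab_frame('wrist');cv2.imwrite('pics/w1.png',i)
C=cam('wrist',o);print(proj(C,[[492,-48,117],[492,-48,101]]).round(0).tolist())
E
```

```text
t: 1.82
ee_pos: [492.8, -48.3, 179.6]
ee_rot: [0.694, 0.135, 0.695, -0.135]
force: [0.2, 0.6, -0.1]
width: 1.0
t1.82 p[492.8 -48.3 179.6] yawY68.01 tilt[-0.001  0.001] F[ 0.2  0.6 -0.1] Tq[0.048 0.044 0.051] w1.000 j6 -1.400
[[283.0, 222.0], [283.0, 215.0]]
```

View pics/w1.png

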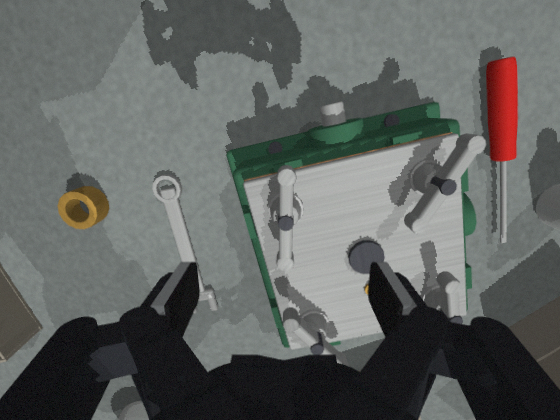

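Run:
```python
from h import *
o=get_obs();C=cam('wrist',o)
P=onplane(C,[(287,177),(285,264)],117);print(P.round(1).tolist(),((P[0]+P[1])/2).round(1),np.linalg.norm(P[1]-P[0]),np.degrees(np.arctan2(*(P[1]-P[0])[1::-1])))
m=(P[0]+P[1])/2
print(onplane(C,[(440,183),(448,187)],130).round(1).tolist())
go(m[0],m[1],104,68)
```

```text
[[461.2, -32.5, 117.0], [524.9, -59.4, 117.0]] [493.1 -46.  117. ] 69.18178777673138 -22.91759224755748
[[500.7, 63.0, 130.0], [505.5, 67.6, 130.0]]
t1.87 p[492.7 -48.5 179.7] yawY68.15 tilt[-0.001  0.001] F[ 0.3  0.6 -0.3] Tq[-0.026  0.026  0.005] w0.999 j6 -1.403
travel [1.894, 0.06, -0.013] rot [0.03, -0.01, -0.01]
```

```bash
python3 -m crank '[{"fingers":-1,"travel":[0.4,0.03,0],"rot":[0.1,0,0]},{"fingers":-0.5,"travel":[0.9,0.03,0],"rot":[0.1,0,0]},{"fingers":0,"travel":[1.4,0.03,0],"rot":[0.1,0,0]},{"fingers":0.2,"travel":[1.8,0.03,0],"rot":[0.1,0,0]},{"fingers":0.4,"travel":[1.9,0.03,0],"rot":[0.1,0,0]},{"fingers":0.6,"travel":[1.9,0.03,0],"rot":[0.1,0,0]},{"fingers":0.8,"travel":[1.9,0.03,0],"rot":[0.1,0,0]},{"fingers":1,"travel":[1.9,0.03,0],"rot":[0.1,0,0]},{"fingers":1,"travel":[1.9,0.03,0],"rot":[0.1,0,0]},{"fingers":1,"travel":[1.9,0.03,0],"rot":[0.1,0,0]}]'
python3 - <<'E'
from h import *
st()
E
```

```text
t: 2.7
ee_pos: [493.5, -47.5, 105.1]
ee_rot: [0.693, 0.143, 0.692, -0.14]
force: [2.6, 5.0, -4.1]
width: 0.097
t2.70 p[493.5 -47.5 105.1] yawY66.95 tilt[0.002 0.004] F[ 2.6  5.  -4.1] Tq[ 0.674 -0.235  0.025] w0.097 j6 -1.382
```

```bash
python3 -m crank '[{"fingers":1,"travel":[0,0,0],"rot":[0.5,0,0]},{"fingers":1,"travel":[0,0,0],"rot":[1,0,0]},{"fingers":1,"travel":[0,0,0],"rot":[1.5,0,0]},{"fingers":1,"travel":[0.01,0,0],"rot":[2,0,0]},{"fingers":1,"travel":[0.01,0,0],"rot":[2.5,0,0]},{"fingers":1,"travel":[0.01,0,0],"rot":[3,0,0]},{"fingers":1,"travel":[0.01,0,0],"rot":[3.5,0,0]},{"fingers":1,"travel":[0.01,0,0],"rot":[4,0,0]},{"fingers":1,"travel":[0.015,0,0],"rot":[4.5,0,0]},{"fingers":1,"travel":[0.015,0,0],"rot":[5,0,0]}]'
python3 - <<'E'
from h import *
o=st();i=grab_frame('wrist');cv2.imwrite('pics/w2.png',i[100:300,180:440])
E
```

```text
t: 3.53
ee_pos: [493.1, -47.7, 104.7]
ee_rot: [0.632, 0.318, 0.632, -0.315]
force: [-0.8, 3.5, -3.2]
width: 0.092
t3.53 p[493.1 -47.7 104.7] yawY36.83 tilt[0.001 0.003] F[-0.8  3.5 -3.2] Tq[0.63  0.03  0.105] w0.092 j6 -0.856
```

View pics/w2.png

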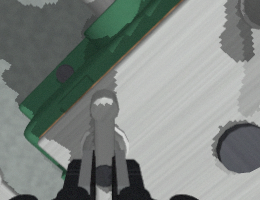

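```bash
python3 -m crank '[{"fingers":1,"travel":[0,0,0],"rot":[1,0,0]},{"fingers":1,"travel":[0,0,0],"rot":[2,0,0]},{"fingers":1,"travel":[0.01,0,0],"rot":[3,0,0]},{"fingers":1,"travel":[0.01,0,0],"rot":[4,0,0]},{"fingers":1,"travel":[0.01,0,0],"rot":[5,0,0]},{"fingers":1,"travel":[0.01,0,0],"rot":[6,0,0]},{"fingers":1,"travel":[0.015,0,0],"rot":[7,0,0]},{"fingers":1,"travel":[0.02,0,0],"rot":[8,0,0]},{"fingers":1,"travel":[0.02,0,0],"rot":[9,0,0]},{"fingers":1,"travel":[0.02,0,0],"rot":[10,0,0]}]'; python3 -c "
from h import *
st()"
python3 -m crank '[{"fingers":1,"travel":[0,0,0],"rot":[1,0,0]},{"fingers":1,"travel":[0,0,0],"rot":[2,0,0]},{"fingers":1,"travel":[0.01,0,0],"rot":[3,0,0]},{"fingers":1,"travel":[0.01,0,0],"rot":[4,0,0]},{"fingers":1,"travel":[0.01,0,0],"rot":[5,0,0]},{"fingers":1,"travel":[0.01,0,0],"rot":[6,0,0]},{"fingers":1,"travel":[0.015,0,0],"rot":[7,0,0]},{"fingers":1,"travel":[0.02,0,0],"rot":[8,0,0]},{"fingers":1,"travel":[0.02,0,0],"rot":[9,0,0]},{"fingers":1,"travel":[0.02,0,0],"rot":[10,0,0]}]'; python3 -c "
from h import *
st()"
```

```text
t: 4.42
ee_pos: [492.3, -47.6, 103.9]
ee_rot: [0.388, 0.591, 0.39, -0.59]
force: [-1.8, 4.6, -1.1]
width: 0.096
t4.42 p[492.3 -47.6 103.9] yawY-23.26 tilt[-0.001  0.003] F[-1.8  4.6 -1.1] Tq[0.961 0.445 0.123] w0.096 j6 0.192
t: 5.25
ee_pos: [492.0, -46.8, 103.1]
ee_rot: [-0.04, -0.705, -0.043, 0.706]
force: [-4.5, 6.6, 0.0]
width: 0.094
t5.25 p[492.  -46.8 103.1] yawY-83.24 tilt[-0.002  0.005] F[-4.5  6.6  0. ] Tq[1.451 0.482 0.169] w0.094 j6 1.240
```

```bash
for i in 1 2 3; do python3 -m crank '[{"fingers":1,"travel":[0,0,0],"rot":[0.15,0,0]},{"fingers":1,"travel":[0,0,0],"rot":[0.3,0,0]},{"fingers":1,"travel":[0,0,0],"rot":[0.45,0,0]},{"fingers":1,"travel":[0,0,0],"rot":[0.6,0,0]},{"fingers":1,"travel":[0,0,0],"rot":[0.7,0,0]},{"fingers":1,"travel":[0,0,0],"rot":[0.8,0,0]},{"fingers":1,"travel":[0,0,0],"rot":[0.83,0,0]},{"fingers":1,"travel":[0,0,0],"rot":[0.83,0,0]},{"fingers":1,"travel":[0,0,0],"rot":[0.83,0,0]},{"fingers":1,"travel":[0.002,0,0],"rot":[0.83,0,0]}]'>/dev/null; python3 -c "
from h import *
st()"; done
```

```text
t6.08 p[492.  -46.7 103.1] yawY-87.93 tilt[-0.002  0.005] F[-3.3  6.8  1.3] Tq[1.395 0.546 0.135] w0.094 j6 1.321
t6.92 p[492.  -46.6 103. ] yawY-92.87 tilt[-0.002  0.005] F[-3.6  8.3  0.8] Tq[1.437 0.549 0.351] w0.097 j6 1.408
t7.75 p[492.  -46.6 103.1] yawY-97.85 tilt[-0.001  0.005] F[-4.7  7.4  1.7] Tq[1.435 0.554 0.317] w0.092 j6 1.495
```

```bash
python3 -m crank '[{"fingers":1,"travel":[0,0,0],"rot":[0.2,0,0]},{"fingers":1,"travel":[0,0,0],"rot":[0.4,0,0]},{"fingers":1,"travel":[0,0,0],"rot":[0.6,0,0]},{"fingers":1,"travel":[0,0,0],"rot":[0.7,0,0]},{"fingers":1,"travel":[0,0,0],"rot":[0.7,0,0]},{"fingers":1,"travel":[0,0,0],"rot":[0.7,0,0]},{"fingers":1,"travel":[0,0,0],"rot":[0.7,0,0]},{"fingers":1,"travel":[0,0,0],"rot":[0.7,0,0]},{"fingers":1,"travel":[0,0,0],"rot":[0.7,0,0]},{"fingers":1,"travel":[0,0,0],"rot":[0.7,0,0]}]'>/dev/null; python3 -c "
from h import *
st()"; python3 -m crank '[{"fingers":0.6,"travel":[0,0,0],"rot":[0,0,0]},{"fingers":0.4,"travel":[0,0,0],"rot":[0,0,0]},{"fingers":0.2,"travel":[0,0,0],"rot":[0,0,0]},{"fingers":0,"travel":[0,0,0],"rot":[0,0,0]},{"fingers":0,"travel":[-0.3,0,0],"rot":[0,0,0]},{"fingers":-0.3,"travel":[-0.8,0,0],"rot":[0,0,0]},{"fingers":-0.6,"travel":[-1.3,0,0],"rot":[0,0,0]},{"fingers":-1,"travel":[-1.9,0,0],"rot":[0,0,0]},{"fingers":-1,"travel":[-1.9,0,0],"rot":[0,0,0]},{"fingers":-1,"travel":[-1.9,0,0],"rot":[0,0,0]}]'
python3 -c "
from h import *
go(629,53,180,83.3)
o=get_obs();i=grab_frame('wrist');cv2.imwrite('pics/w3.png',i)
i=grab_frame('top');cv2.imwrite('pics/top1.png',i)
"
```

```text
t8.58 p[492.  -46.5 103.1] yawY-102.05 tilt[-0.001  0.005] F[-1.8  7.9  0.7] Tq[1.489 0.503 0.32 ] w0.098 j6 1.568
t: 9.42
ee_pos: [494.2, -49.7, 181.0]
ee_rot: [-0.075, 0.705, -0.075, -0.701]
force: [0.6, 0.8, -1.0]
width: 0.998
t9.42 p[494.2 -49.7 181. ] yawY-102.20 tilt[ 0.005 -0.001] F[ 0.6  0.8 -1. ] Tq[-0.025  0.027  0.013] w0.998 j6 1.569
travel [0.04, -3.221, -2.752] rot [29.08, -0.01, 0.08]
```

View pics/w3.png

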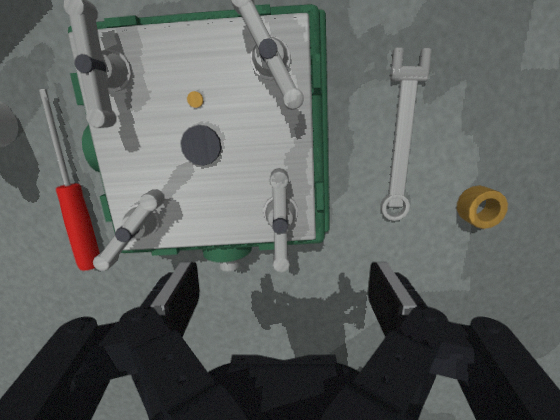

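```bash
python3 -m crank '[{"fingers":-1,"travel":[0,-0.3,-0.3],"rot":[-1,0,0]},{"fingers":-1,"travel":[0,-0.7,-0.6],"rot":[-2,0,0]},{"fingers":-1,"travel":[0,-1.1,-0.9],"rot":[-3,0,0]},{"fingers":-1,"travel":[0,-1.5,-1.2],"rot":[-4,0,0]},{"fingers":-1,"travel":[0,-1.9,-1.5],"rot":[-5,0,0]},{"fingers":-1,"travel":[0,-2.3,-1.8],"rot":[-6.1,0,0]},{"fingers":-1,"travel":[0,-2.6,-2.1],"rot":[-7.2,0,0]},{"fingers":-1,"travel":[0,-2.9,-2.4],"rot":[-8.3,0,0]},{"fingers":-1,"travel":[0,-3.1,-2.6],"rot":[-9.4,0,0]},{"fingers":-1,"travel":[0.04,-3.22,-2.75],"rot":[-10.5,0,0]}]'>/dev/null
python3 -m crank '[{"fingers":-1,"travel":[0,0,0],"rot":[-1.1,0,0]},{"fingers":-1,"travel":[0,0,0],"rot":[-2.2,0,0]},{"fingers":-1,"travel":[0,0,0],"rot":[-3.3,0,0]},{"fingers":-1,"travel":[0,0,0],"rot":[-4.4,0,0]},{"fingers":-1,"travel":[0,0,0],"rot":[-5.5,0,0]},{"fingers":-1,"travel":[0,0,0],"rot":[-6.6,0,0]},{"fingers":-1,"travel":[0,0,0],"rot":[-7.7,0,0]},{"fingers":-1,"travel":[0,0,0],"rot":[-8.8,0,0]},{"fingers":-1,"travel":[0,0,0],"rot":[-9.9,0,0]},{"fingers":-1,"travel":[0,0,0],"rot":[-11,0,0]}]'>/dev/null
python3 -c "
from h import *
go(628.2,52,180,83.3)"
```

```text
t11.18 p[626.6  53.5 174.4] yawY27.14 tilt[-0.004 -0.   ] F[-0.1 -0.5 -0.1] Tq[-0.008 -0.015 -0.044] w1.001 j6 -0.479
travel [-0.141, 0.019, 0.051] rot [-9.36, -0.03, 0.02]
```

```bash
python3 -m crank '[{"fingers":-1,"travel":[0,0,0],"rot":[-1,0,0]},{"fingers":-1,"travel":[0,0,0],"rot":[-2.1,0,0]},{"fingers":-1,"travel":[0,0,0],"rot":[-3.2,0,0]},{"fingers":-1,"travel":[0,0,0.02],"rot":[-4.3,0,0]},{"fingers":-1,"travel":[0,0.02,0.04],"rot":[-5.4,0,0]},{"fingers":-1,"travel":[0,0.02,0.05],"rot":[-6.5,0,0]},{"fingers":-1,"travel":[0,0.02,0.05],"rot":[-7.6,0,0]},{"fingers":-1,"travel":[0,0.02,0.05],"rot":[-8.6,0,0]},{"fingers":-1,"travel":[0,0.02,0.05],"rot":[-9.36,0,0]},{"fingers":-1,"travel":[0,0.02,0.05],"rot":[-9.36,0,0]}]'>/dev/null
python3 - <<'E'
from h import *
o=st();C=cam('wrist',o);i=grab_frame('wrist')
a=np.radians(83.3-90);m=np.array([628.2,51.7,117]);d=36*np.array([np.cos(a),np.sin(a),0])
for p in proj(C,[m-d,m+d]): cv2.circle(i,tuple(int(v) for v in p),2,(0,0,255),-1)
cv2.imwrite('pics/w4.png',cv2.resize(i[130:320,190:390],None,fx=3,fy=3))
E
```

```text
t12.02 p[628.2  52.  174.5] yawY83.04 tilt[-0.004 -0.   ] F[-0.  -0.4 -0.1] Tq[ 0.001  0.003 -0.002] w0.999 j6 -1.457
```

View pics/w4.png

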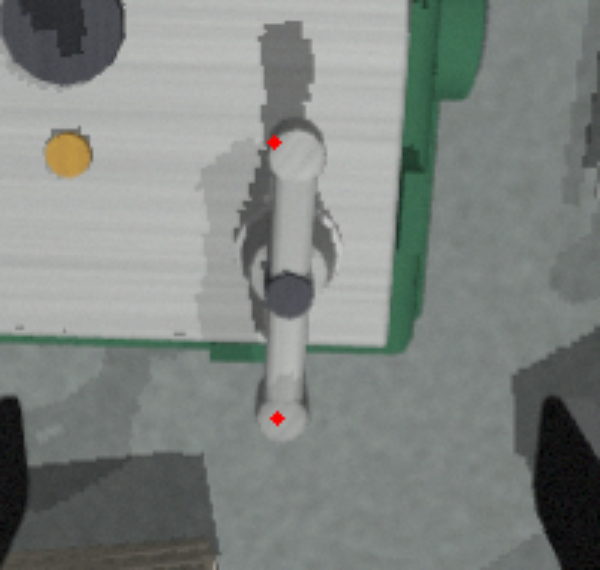

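```bash
python3 -m crank '[{"fingers":-1,"travel":[0.4,0.04,0],"rot":[0.5,0,0]},{"fingers":-0.5,"travel":[0.9,0.04,0],"rot":[0.5,0,0]},{"fingers":0,"travel":[1.4,0.04,0],"rot":[0.5,0,0]},{"fingers":0.2,"travel":[1.7,0.04,0],"rot":[0.5,0,0]},{"fingers":0.4,"travel":[1.76,0.04,0],"rot":[0.5,0,0]},{"fingers":0.6,"travel":[1.76,0.04,0],"rot":[0.5,0,0]},{"fingers":0.8,"travel":[1.76,0.04,0],"rot":[0.5,0,0]},{"fingers":1,"travel":[1.76,0.04,0],"rot":[0.5,0,0]},{"fingers":1,"travel":[1.76,0.04,0],"rot":[0.5,0,0]},{"fingers":1,"travel":[1.76,0.04,0],"rot":[0.5,0,0]}]'>/dev/null; python3 -c "
from h import *
st()"
python3 -m crank '[{"fingers":1,"travel":[0,0,0],"rot":[0.5,0,0]},{"fingers":1,"travel":[0,0,0],"rot":[1,0,0]},{"fingers":1,"travel":[0,0,0],"rot":[1.5,0,0]},{"fingers":1,"travel":[0.01,0,0],"rot":[2,0,0]},{"fingers":1,"travel":[0.01,0,0],"rot":[2.5,0,0]},{"fingers":1,"travel":[0.01,0,0],"rot":[3,0,0]},{"fingers":1,"travel":[0.01,0,0],"rot":[3.5,0,0]},{"fingers":1,"travel":[0.01,0,0],"rot":[4,0,0]},{"fingers":1,"travel":[0.015,0,0],"rot":[4.5,0,0]},{"fingers":1,"travel":[0.015,0,0],"rot":[5,0,0]}]' >/dev/null; python3 -c "
from h import *
st()"
```

```text
t12.90 p[629.9  53.7 107.3] yawY79.97 tilt[ 0.002 -0.   ] F[ 0.2 -0.6  0.4] Tq[-0.04  -0.04   0.074] w0.087 j6 -1.400
t13.73 p[629.8  53.6 106.9] yawY49.83 tilt[ 0.002 -0.   ] F[-0.3 -0.8  2.7] Tq[-0.066  0.13   0.064] w0.094 j6 -0.874
```

```bash
for i in 1 2; do python3 -m crank '[{"fingers":1,"travel":[0,0,0],"rot":[1,0,0]},{"fingers":1,"travel":[0.01,0,0],"rot":[2,0,0]},{"fingers":1,"travel":[0.01,0,0],"rot":[3,0,0]},{"fingers":1,"travel":[0.02,0,0],"rot":[4,0,0]},{"fingers":1,"travel":[0.02,0,0],"rot":[5,0,0]},{"fingers":1,"travel":[0.02,0,0],"rot":[6,0,0]},{"fingers":1,"travel":[0.03,0,0],"rot":[7,0,0]},{"fingers":1,"travel":[0.03,0,0],"rot":[8,0,0]},{"fingers":1,"travel":[0.03,0,0],"rot":[9,0,0]},{"fingers":1,"travel":[0.03,0,0],"rot":[10,0,0]}]' >/dev/null; python3 -c "
from h import *
st()"; done
for i in 1 2 3; do python3 -m crank '[{"fingers":1,"travel":[0,0,0],"rot":[0.15,0,0]},{"fingers":1,"travel":[0,0,0],"rot":[0.3,0,0]},{"fingers":1,"travel":[0,0,0],"rot":[0.45,0,0]},{"fingers":1,"travel":[0,0,0],"rot":[0.6,0,0]},{"fingers":1,"travel":[0,0,0],"rot":[0.7,0,0]},{"fingers":1,"travel":[0,0,0],"rot":[0.8,0,0]},{"fingers":1,"travel":[0,0,0],"rot":[0.83,0,0]},{"fingers":1,"travel":[0,0,0],"rot":[0.83,0,0]},{"fingers":1,"travel":[0,0,0],"rot":[0.83,0,0]},{"fingers":1,"travel":[0.002,0,0],"rot":[0.83,0,0]}]'>/dev/null; python3 -c "
from h import *
st()"; done
```

```text
t14.57 p[629.7  53.6 106. ] yawY-10.31 tilt[ 0.002 -0.   ] F[-1.4 -0.1  1.1] Tq[-0.002  0.236  0.176] w0.090 j6 0.175
t15.40 p[629.6  53.7 105.2] yawY-70.31 tilt[ 0.002 -0.   ] F[-1.9 -0.2  2.7] Tq[0.    0.379 0.142] w0.091 j6 1.223
t16.23 p[629.6  53.7 105.1] yawY-74.87 tilt[ 0.002 -0.   ] F[-3.5 -0.4  6.4] Tq[-0.019  0.567  0.064] w0.089 j6 1.302
t17.07 p[629.6  53.7 105. ] yawY-79.85 tilt[ 0.002 -0.   ] F[-3.4 -1.3  6.8] Tq[-0.001  0.571  0.053] w0.096 j6 1.389
t17.90 p[629.6  53.7 105. ] yawY-84.83 tilt[ 0.002 -0.   ] F[-4.5 -0.9  6.2] Tq[-0.073  0.565  0.103] w0.092 j6 1.476
```

```bash
for i in 1 2 3; do python3 -m crank '[{"fingers":1,"travel":[0,0,0],"rot":[0.15,0,0]},{"fingers":1,"travel":[0,0,0],"rot":[0.3,0,0]},{"fingers":1,"travel":[0,0,0],"rot":[0.45,0,0]},{"fingers":1,"travel":[0,0,0],"rot":[0.6,0,0]},{"fingers":1,"travel":[0,0,0],"rot":[0.7,0,0]},{"fingers":1,"travel":[0,0,0],"rot":[0.8,0,0]},{"fingers":1,"travel":[0,0,0],"rot":[0.83,0,0]},{"fingers":1,"travel":[0,0,0],"rot":[0.83,0,0]},{"fingers":1,"travel":[0,0,0],"rot":[0.83,0,0]},{"fingers":1,"travel":[0,0,0],"rot":[0.83,0,0]}]'>/dev/null; python3 -c "
from h import *
st()"; done
```

```text
t18.73 p[629.6  53.7 104.9] yawY-89.81 tilt[ 0.002 -0.   ] F[-4.  -0.1  6.6] Tq[-0.009  0.55   0.093] w0.091 j6 1.563
t19.57 p[629.6  53.7 104.8] yawY-94.78 tilt[ 0.002 -0.   ] F[-2.7 -0.3  5.8] Tq[0.018 0.521 0.11 ] w0.092 j6 1.650
t20.40 p[629.6  53.8 104.8] yawY-99.73 tilt[ 0.002 -0.   ] F[-2.5 -0.6  5.7] Tq[-0.011  0.494  0.279] w0.094 j6 1.736
```

```bash
python3 -m crank '[{"fingers":1,"travel":[0,0,0],"rot":[0.2,0,0]},{"fingers":1,"travel":[0,0,0],"rot":[0.4,0,0]},{"fingers":1,"travel":[0,0,0],"rot":[0.6,0,0]},{"fingers":1,"travel":[0,0,0],"rot":[0.8,0,0]},{"fingers":1,"travel":[0,0,0],"rot":[1,0,0]},{"fingers":1,"travel":[0,0,0],"rot":[1.2,0,0]},{"fingers":1,"travel":[0,0,0],"rot":[1.4,0,0]},{"fingers":1,"travel":[0,0,0],"rot":[1.5,0,0]},{"fingers":1,"travel":[0,0,0],"rot":[1.5,0,0]},{"fingers":1,"travel":[0,0,0],"rot":[1.5,0,0]}]'>/dev/null; python3 -c "
from h import *
st()"; python3 -m crank '[{"fingers":0.6,"travel":[0,0,0],"rot":[0,0,0]},{"fingers":0.4,"travel":[0,0,0],"rot":[0,0,0]},{"fingers":0.2,"travel":[0,0,0],"rot":[0,0,0]},{"fingers":0,"travel":[0,0,0],"rot":[0,0,0]},{"fingers":0,"travel":[-0.3,0,0],"rot":[0,0,0]},{"fingers":-0.3,"travel":[-0.8,0,0],"rot":[0,0,0]},{"fingers":-0.6,"travel":[-1.3,0,0],"rot":[0,0,0]},{"fingers":-1,"travel":[-1.9,0,0],"rot":[0,0,0]},{"fingers":-1,"travel":[-1.9,0,0],"rot":[0,0,0]},{"fingers":-1,"travel":[-1.9,0,0],"rot":[0,0,0]}]'>/dev/null
python3 -c "
from h import *
go(511,70,178,40.7)
"
```

```text
t21.23 p[629.6  53.8 104.8] yawY-108.73 tilt[ 0.002 -0.   ] F[-3.9  0.3  5.7] Tq[0.017 0.53  0.26 ] w0.095 j6 1.893
t22.07 p[630.6  53.7 182.1] yawY-108.90 tilt[ 0.006 -0.   ] F[ 0.8 -0.  -0.3] Tq[-0.057 -0.002  0.025] w1.005 j6 1.896
travel [0.084, 0.583, 2.963] rot [-24.93, -0.04, -0.06]
```

```bash
python3 -m crank '[{"fingers":-1,"travel":[0,0.05,0.3],"rot":[-1,0,0]},{"fingers":-1,"travel":[0,0.1,0.6],"rot":[-2,0,0]},{"fingers":-1,"travel":[0,0.2,0.9],"rot":[-3,0,0]},{"fingers":-1,"travel":[0,0.25,1.2],"rot":[-4.1,0,0]},{"fingers":-1,"travel":[0,0.3,1.5],"rot":[-5.2,0,0]},{"fingers":-1,"travel":[0,0.35,1.8],"rot":[-6.3,0,0]},{"fingers":-1,"travel":[0,0.4,2.1],"rot":[-7.4,0,0]},{"fingers":-1,"travel":[0,0.5,2.4],"rot":[-8.5,0,0]},{"fingers":-1,"travel":[0,0.55,2.7],"rot":[-9.6,0,0]},{"fingers":-1,"travel":[0.08,0.58,2.96],"rot":[-10.7,0,0]}]'>/dev/null
python3 -m crank '[{"fingers":-1,"travel":[0,0,0],"rot":[-1.1,0,0]},{"fingers":-1,"travel":[0,0,0],"rot":[-2.2,0,0]},{"fingers":-1,"travel":[0,0,0],"rot":[-3.3,0,0]},{"fingers":-1,"travel":[0,0,0],"rot":[-4.4,0,0]},{"fingers":-1,"travel":[0,0,0],"rot":[-5.5,0,0]},{"fingers":-1,"travel":[0,0,0],"rot":[-6.6,0,0]},{"fingers":-1,"travel":[0,0,0],"rot":[-7.7,0,0]},{"fingers":-1,"travel":[0,0,0],"rot":[-8.8,0,0]},{"fingers":-1,"travel":[0,0,0],"rot":[-9.9,0,0]},{"fingers":-1,"travel":[0,0,0],"rot":[-11,0,0]}]'>/dev/null
python3 - <<'E'
from h import *
go(510.7,71,178,40.7)
o=get_obs();C=cam('wrist',o);i=grab_frame('wrist')
a=np.radians(-49.3);m=np.array([510.7,71,117]);d=36*np.array([np.cos(a),np.sin(a),0])
for p in proj(C,[m-d,m+d]): cv2.circle(i,tuple(int(v) for v in p),2,(0,0,255),-1)
cv2.imwrite('pics/w5.png',cv2.resize(i[130:320,190:390],None,fx=3,fy=3))
E
```

```text
t23.73 p[508.9  70.1 174.2] yawY21.63 tilt[-0.003 -0.   ] F[0.4 0.4 0.2] Tq[ 0.005 -0.    -0.022] w0.999 j6 -0.351
travel [-0.096, 0.049, -0.005] rot [-3.18, -0.01, 0.02]
```

View pics/w5.png

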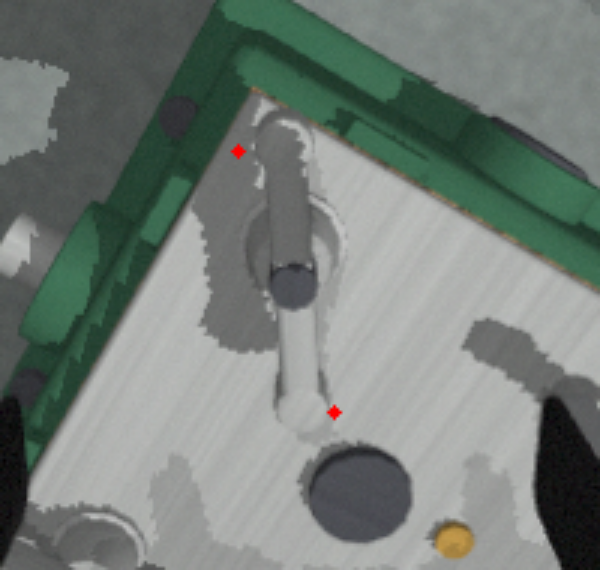

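```bash
python3 -m crank '[{"fingers":-1,"travel":[0.4,0.05,0],"rot":[-0.7,0,0]},{"fingers":-0.5,"travel":[0.9,0.05,0],"rot":[-0.7,0,0]},{"fingers":0,"travel":[1.4,0.05,0],"rot":[-0.7,0,0]},{"fingers":0.2,"travel":[1.7,0.05,0],"rot":[-0.7,0,0]},{"fingers":0.4,"travel":[1.77,0.05,0],"rot":[-0.7,0,0]},{"fingers":0.6,"travel":[1.77,0.05,0],"rot":[-0.7,0,0]},{"fingers":0.8,"travel":[1.77,0.05,0],"rot":[-0.7,0,0]},{"fingers":1,"travel":[1.77,0.05,0],"rot":[-0.7,0,0]},{"fingers":1,"travel":[1.77,0.05,0],"rot":[-0.7,0,0]},{"fingers":1,"travel":[1.77,0.05,0],"rot":[-0.7,0,0]}]'>/dev/null; python3 -c "
from h import *
st()"
python3 -m crank '[{"fingers":1,"travel":[0,0,0],"rot":[0.5,0,0]},{"fingers":1,"travel":[0,0,0],"rot":[1,0,0]},{"fingers":1,"travel":[0,0,0],"rot":[1.5,0,0]},{"fingers":1,"travel":[0.01,0,0],"rot":[2,0,0]},{"fingers":1,"travel":[0.01,0,0],"rot":[2.5,0,0]},{"fingers":1,"travel":[0.01,0,0],"rot":[3,0,0]},{"fingers":1,"travel":[0.01,0,0],"rot":[3.5,0,0]},{"fingers":1,"travel":[0.01,0,0],"rot":[4,0,0]},{"fingers":1,"travel":[0.015,0,0],"rot":[4.5,0,0]},{"fingers":1,"travel":[0.015,0,0],"rot":[5,0,0]}]' >/dev/null; python3 -c "
from h import *
st()
i=grab_frame('top');cv2.imwrite('pics/top2.png',i)
i=cv2.resize(i[150:290,195:335],None,fx=4.2,fy=4.2,interpolation=cv2.INTER_CUBIC);cv2.imwrite('pics/top2c.png',i)"
```

```text
t24.62 p[511.9  70.8 105.8] yawY25.48 tilt[ 0.001 -0.   ] F[-2.4 -1.5  0.7] Tq[-0.064  0.233 -0.084] w0.097 j6 -0.417
t25.45 p[511.3  70.6 105.3] yawY-4.64 tilt[-0.    -0.001] F[-2.8 -1.5  2.8] Tq[-0.198  0.589  0.098] w0.094 j6 0.109
```

View pics/top2c.png

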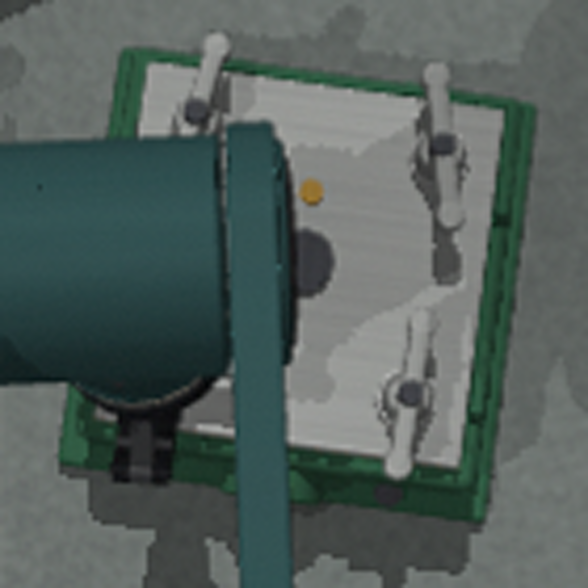

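```bash
python3 -m crank '[{"fingers":1,"travel":[0,0,0],"rot":[1,0,0]},{"fingers":1,"travel":[0.01,0,0],"rot":[2,0,0]},{"fingers":1,"travel":[0.01,0,0],"rot":[3,0,0]},{"fingers":1,"travel":[0.02,0,0],"rot":[4,0,0]},{"fingers":1,"travel":[0.02,0,0],"rot":[5,0,0]},{"fingers":1,"travel":[0.02,0,0],"rot":[6,0,0]},{"fingers":1,"travel":[0.02,0,0],"rot":[7,0,0]},{"fingers":1,"travel":[0.02,0,0],"rot":[8,0,0]},{"fingers":1,"travel":[0.02,0,0],"rot":[9,0,0]},{"fingers":1,"travel":[0.02,0,0],"rot":[10,0,0]}]' >/dev/null; python3 -c "
from h import *
st()"
python3 -m crank '[{"fingers":0.6,"travel":[0,0,0],"rot":[0,0,0]},{"fingers":0.4,"travel":[0,0,0],"rot":[0,0,0]},{"fingers":0.2,"travel":[0,0,0],"rot":[0,0,0]},{"fingers":0,"travel":[-0.3,0,0],"rot":[0,0,0]},{"fingers":-0.3,"travel":[-0.7,0,0],"rot":[0,0,0]},{"fingers":-0.6,"travel":[-1.1,0,0],"rot":[0,0,0]},{"fingers":-1,"travel":[-1.5,0,0],"rot":[-0.6,0,0]},{"fingers":-1,"travel":[-1.5,0,0],"rot":[-1.7,0,0]},{"fingers":-1,"travel":[-1.5,0,0],"rot":[-2.8,0,0]},{"fingers":-1,"travel":[-1.5,0,0],"rot":[-3.9,0,0]}]'>/dev/null
for i in 1 2; do python3 -m crank '[{"fingers":-1,"travel":[0,0,0],"rot":[-1.1,0,0]},{"fingers":-1,"travel":[0,0,0],"rot":[-2.2,0,0]},{"fingers":-1,"travel":[0,0,0],"rot":[-3.3,0,0]},{"fingers":-1,"travel":[0,0,0],"rot":[-4.4,0,0]},{"fingers":-1,"travel":[0,0,0],"rot":[-5.5,0,0]},{"fingers":-1,"travel":[0,0,0],"rot":[-6.6,0,0]},{"fingers":-1,"travel":[0,0,0],"rot":[-7.7,0,0]},{"fingers":-1,"travel":[0,0,0],"rot":[-8.8,0,0]},{"fingers":-1,"travel":[0,0,0],"rot":[-9.9,0,0]},{"fingers":-1,"travel":[0,0,0],"rot":[-11,0,0]}]'>/dev/null; done
python3 -c "
from h import *
go(511,71,104,115.3)"
```

```text
t26.33 p[510.1  71.2 104.4] yawY-64.71 tilt[-0.003  0.001] F[-7.6  0.4  5.2] Tq[0.038 1.247 0.061] w0.090 j6 1.157
t28.83 p[512.2  70.8 164.6] yawY91.27 tilt[0.002 0.   ] F[-0.5 -0.7 -0. ] Tq[ 0.011 -0.006  0.031] w1.002 j6 -1.565
travel [1.516, 0.005, -0.034] rot [-4.01, 0.02, 0.0]
```

```bash
python3 -m crank '[{"fingers":-1,"travel":[0,0,-0.05],"rot":[-1,0,0]},{"fingers":-1,"travel":[0.1,0,-0.05],"rot":[-2.1,0,0]},{"fingers":-0.5,"travel":[0.4,0,-0.05],"rot":[-3.2,0,0]},{"fingers":0,"travel":[0.9,0,-0.05],"rot":[-4,0,0]},{"fingers":0.3,"travel":[1.4,0,-0.05],"rot":[-4,0,0]},{"fingers":0.5,"travel":[1.53,0,-0.05],"rot":[-4,0,0]},{"fingers":0.7,"travel":[1.53,0,-0.05],"rot":[-4,0,0]},{"fingers":1,"travel":[1.53,0,-0.05],"rot":[-4,0,0]},{"fingers":1,"travel":[1.53,0,-0.05],"rot":[-4,0,0]},{"fingers":1,"travel":[1.53,0,-0.05],"rot":[-4,0,0]}]'>/dev/null; python3 -c "
from h import *
st()"
python3 -m crank '[{"fingers":1,"travel":[0,0,0],"rot":[0.6,0,0]},{"fingers":1,"travel":[0,0,0],"rot":[1.4,0,0]},{"fingers":1,"travel":[0,0,0],"rot":[2.2,0,0]},{"fingers":1,"travel":[0.01,0,0],"rot":[3,0,0]},{"fingers":1,"travel":[0.01,0,0],"rot":[3.8,0,0]},{"fingers":1,"travel":[0.01,0,0],"rot":[4.6,0,0]},{"fingers":1,"travel":[0.01,0,0],"rot":[5.4,0,0]},{"fingers":1,"travel":[0.01,0,0],"rot":[6.2,0,0]},{"fingers":1,"travel":[0.015,0,0],"rot":[7,0,0]},{"fingers":1,"travel":[0.015,0,0],"rot":[7.5,0,0]}]' >/dev/null; python3 -c "
from h import *
st()"
for i in 1 2 3; do python3 -m crank '[{"fingers":1,"travel":[0,0,0],"rot":[0.15,0,0]},{"fingers":1,"travel":[0,0,0],"rot":[0.3,0,0]},{"fingers":1,"travel":[0,0,0],"rot":[0.45,0,0]},{"fingers":1,"travel":[0,0,0],"rot":[0.6,0,0]},{"fingers":1,"travel":[0,0,0],"rot":[0.7,0,0]},{"fingers":1,"travel":[0,0,0],"rot":[0.8,0,0]},{"fingers":1,"travel":[0,0,0],"rot":[0.83,0,0]},{"fingers":1,"travel":[0,0,0],"rot":[0.83,0,0]},{"fingers":1,"travel":[0,0,0],"rot":[0.83,0,0]},{"fingers":1,"travel":[0,0,0],"rot":[0.83,0,0]}]'>/dev/null; python3 -c "
from h import *
st()"; done
```

```text
t29.67 p[510.   71.2 103.5] yawY114.91 tilt[0.001 0.001] F[-1.6  0.8  0.4] Tq[0.194 0.294 0.001] w0.091 j6 -1.977
t30.50 p[509.8  72.1 102.9] yawY69.74 tilt[0.001 0.003] F[-1.9  4.3 -0.4] Tq[0.554 0.379 0.083] w0.094 j6 -1.189
t31.33 p[509.8  72.2 102.8] yawY65.01 tilt[0.001 0.003] F[-2.8  5.3  1.7] Tq[0.795 0.446 0.066] w0.099 j6 -1.106
t32.17 p[509.9  72.3 102.8] yawY60.03 tilt[0.001 0.003] F[-1.9  5.6  0.8] Tq[0.876 0.401 0.051] w0.097 j6 -1.019
t33.00 p[509.9  72.4 102.7] yawY55.08 tilt[0.001 0.003] F[-1.7  4.8  0.7] Tq[0.92  0.389 0.24 ] w0.095 j6 -0.933
```

```bash
python3 -m crank '[{"fingers":1,"travel":[0,0,0],"rot":[0.15,0,0]},{"fingers":1,"travel":[0,0,0],"rot":[0.3,0,0]},{"fingers":1,"travel":[0,0,0],"rot":[0.45,0,0]},{"fingers":1,"travel":[0,0,0],"rot":[0.6,0,0]},{"fingers":1,"travel":[0,0,0],"rot":[0.7,0,0]},{"fingers":1,"travel":[0,0,0],"rot":[0.8,0,0]},{"fingers":1,"travel":[0,0,0],"rot":[0.83,0,0]},{"fingers":1,"travel":[0,0,0],"rot":[0.83,0,0]},{"fingers":1,"travel":[0,0,0],"rot":[0.83,0,0]},{"fingers":1,"travel":[0,0,0],"rot":[0.83,0,0]}]'>/dev/null; python3 -c "
from h import *
st();get_obs()"
```

```text
t33.83 p[510.   72.6 102.7] yawY50.12 tilt[0.001 0.003] F[-1.6  6.1  0.9] Tq[0.953 0.37  0.268] w0.094 j6 -0.846
```

```bash
python3 -m crank '[{"fingers":1,"travel":[0,0,0],"rot":[0.2,0,0]},{"fingers":1,"travel":[0,0,0],"rot":[0.4,0,0]},{"fingers":1,"travel":[0,0,0],"rot":[0.6,0,0]},{"fingers":1,"travel":[0,0,0],"rot":[0.8,0,0]},{"fingers":1,"travel":[0,0,0],"rot":[1,0,0]},{"fingers":1,"travel":[0,0,0],"rot":[1,0,0]},{"fingers":1,"travel":[0,0,0],"rot":[1,0,0]},{"fingers":1,"travel":[0,0,0],"rot":[1,0,0]},{"fingers":1,"travel":[0,0,0],"rot":[1,0,0]},{"fingers":1,"travel":[0,0,0],"rot":[1,0,0]}]'>/dev/null; python3 -c "
from h import *
st()"; python3 -m crank '[{"fingers":0.6,"travel":[0,0,0],"rot":[0,0,0]},{"fingers":0.4,"travel":[0,0,0],"rot":[0,0,0]},{"fingers":0.2,"travel":[0,0,0],"rot":[0,0,0]},{"fingers":0,"travel":[0,0,0],"rot":[0,0,0]},{"fingers":0,"travel":[-0.3,0,0],"rot":[0,0,0]},{"fingers":-0.3,"travel":[-0.8,0,0],"rot":[0,0,0]},{"fingers":-0.6,"travel":[-1.3,0,0],"rot":[0,0,0]},{"fingers":-1,"travel":[-1.9,0,0],"rot":[0,0,0]},{"fingers":-1,"travel":[-1.9,0,0],"rot":[0,0,0]},{"fingers":-1,"travel":[-1.9,0,0],"rot":[0,0,0]}]'>/dev/null
python3 -c "
from h import *
go(610.9,-65.3,178,94.7)
"
```

```text
t34.67 p[510.   72.6 102.7] yawY44.11 tilt[0.002 0.003] F[-1.4  7.4  0.7] Tq[1.021 0.368 0.236] w0.094 j6 -0.741
t35.50 p[511.   70.6 180.5] yawY43.97 tilt[ 0.006 -0.   ] F[-0.9 -0.7  0.6] Tq[-0.012  0.014 -0.   ] w1.002 j6 -0.740
travel [0.078, -0.562, 4.179] rot [-8.46, 0.05, -0.02]
```

```bash
python3 -m crank '[{"fingers":-1,"travel":[0,-0.05,0.4],"rot":[-0.9,0,0]},{"fingers":-1,"travel":[0,-0.1,0.9],"rot":[-1.8,0,0]},{"fingers":-1,"travel":[0,-0.2,1.4],"rot":[-2.7,0,0]},{"fingers":-1,"travel":[0,-0.25,1.9],"rot":[-3.6,0,0]},{"fingers":-1,"travel":[0,-0.3,2.4],"rot":[-4.5,0,0]},{"fingers":-1,"travel":[0,-0.4,2.9],"rot":[-5.5,0,0]},{"fingers":-1,"travel":[0,-0.45,3.4],"rot":[-6.5,0,0]},{"fingers":-1,"travel":[0,-0.5,3.9],"rot":[-7.5,0,0]},{"fingers":-1,"travel":[0.08,-0.56,4.18],"rot":[-8.4,0,0]},{"fingers":-1,"travel":[0.08,-0.56,4.18],"rot":[-8.4,0,0]}]'>/dev/null
python3 - <<'E'
from h import *
go(610.9,-65.3,178,94.7)
o=get_obs();C=cam('wrist',o);i=grab_frame('wrist')
a=np.radians(4.7);m=np.array([610.9,-65.3,115]);d=36*np.array([np.cos(a),np.sin(a),0])
for p in proj(C,[m-d,m+d]): cv2.circle(i,tuple(int(v) for v in p),2,(0,0,255),-1)
cv2.imwrite('pics/w6.png',cv2.resize(i[130:320,190:390],None,fx=3,fy=3))
E
```

```text
t36.33 p[609.5 -67.2 172. ] yawY94.31 tilt[-0.004 -0.   ] F[-1.1  0.  -0.5] Tq[ 0.016  0.054 -0.006] w0.997 j6 -1.848
travel [-0.151, 0.045, 0.038] rot [-0.06, -0.03, 0.0]
```

View pics/w6.png

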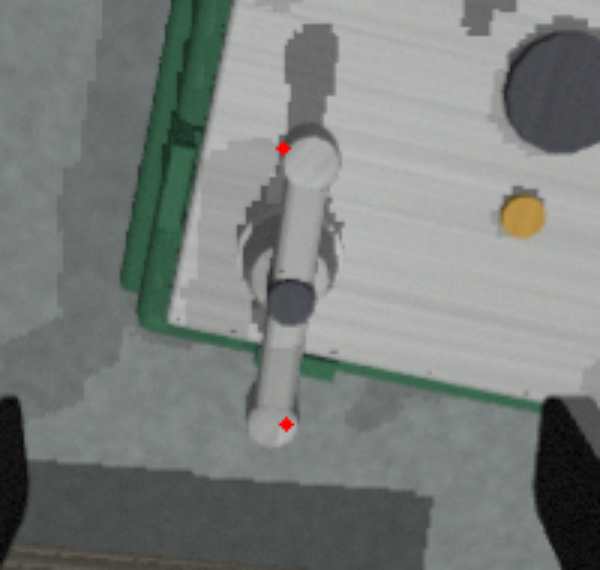

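```bash
python3 -m crank '[{"fingers":-1,"travel":[0.4,0.045,0.04],"rot":[0.7,0,0]},{"fingers":-0.5,"travel":[0.9,0.045,0.04],"rot":[1.4,0,0]},{"fingers":0,"travel":[1.4,0.045,0.04],"rot":[1.4,0,0]},{"fingers":0.2,"travel":[1.7,0.045,0.04],"rot":[1.4,0,0]},{"fingers":0.4,"travel":[1.75,0.045,0.04],"rot":[1.4,0,0]},{"fingers":0.6,"travel":[1.75,0.045,0.04],"rot":[1.4,0,0]},{"fingers":0.8,"travel":[1.75,0.045,0.04],"rot":[1.4,0,0]},{"fingers":1,"travel":[1.75,0.045,0.04],"rot":[1.4,0,0]},{"fingers":1,"travel":[1.75,0.045,0.04],"rot":[1.4,0,0]},{"fingers":1,"travel":[1.75,0.045,0.04],"rot":[1.4,0,0]}]'>/dev/null; python3 -c "
from h import *
st()"
for i in 1 2; do python3 -m crank '[{"fingers":1,"travel":[0,0,0],"rot":[1,0,0]},{"fingers":1,"travel":[0.01,0,0],"rot":[2,0,0]},{"fingers":1,"travel":[0.01,0,0],"rot":[3,0,0]},{"fingers":1,"travel":[0.02,0,0],"rot":[4,0,0]},{"fingers":1,"travel":[0.02,0,0],"rot":[5,0,0]},{"fingers":1,"travel":[0.02,0,0],"rot":[6,0,0]},{"fingers":1,"travel":[0.02,0,0],"rot":[7,0,0]},{"fingers":1,"travel":[0.02,0,0],"rot":[8,0,0]},{"fingers":1,"travel":[0.02,0,0],"rot":[9,0,0]},{"fingers":1,"travel":[0.02,0,0],"rot":[10,0,0]}]' >/dev/null; python3 -c "
from h import *
st()"; done
```

```text
t37.22 p[611.3 -64.3 105.6] yawY85.93 tilt[ 0.001 -0.002] F[-1.8 -4.8  2. ] Tq[-0.67   0.343  0.009] w0.095 j6 -1.696
t38.05 p[611.6 -64.3 104.8] yawY25.64 tilt[ 0.002 -0.002] F[-1.1 -4.6 -1.4] Tq[-0.79   0.066  0.065] w0.091 j6 -0.643
t38.88 p[611.8 -64.5 104. ] yawY-34.35 tilt[ 0.003 -0.003] F[-0.2 -5.   0.2] Tq[-0.934 -0.04   0.097] w0.095 j6 0.404
```

```bash
for i in 1 2 3; do python3 -m crank '[{"fingers":1,"travel":[0,0,0],"rot":[0.15,0,0]},{"fingers":1,"travel":[0,0,0],"rot":[0.3,0,0]},{"fingers":1,"travel":[0,0,0],"rot":[0.45,0,0]},{"fingers":1,"travel":[0,0,0],"rot":[0.6,0,0]},{"fingers":1,"travel":[0,0,0],"rot":[0.7,0,0]},{"fingers":1,"travel":[0,0,0],"rot":[0.8,0,0]},{"fingers":1,"travel":[0,0,0],"rot":[0.83,0,0]},{"fingers":1,"travel":[0,0,0],"rot":[0.83,0,0]},{"fingers":1,"travel":[0,0,0],"rot":[0.83,0,0]},{"fingers":1,"travel":[0,0,0],"rot":[0.83,0,0]}]'>/dev/null; python3 -c "
from h import *
st()"; done
```

```text
t39.72 p[611.8 -64.5 103.9] yawY-38.91 tilt[ 0.002 -0.003] F[-0.9 -5.2 -0.1] Tq[-1.023 -0.045  0.082] w0.096 j6 0.483
t40.55 p[611.8 -64.5 103.9] yawY-43.90 tilt[ 0.002 -0.003] F[-0.1 -5.3  0.5] Tq[-1.085 -0.076  0.079] w0.093 j6 0.570
t41.38 p[611.8 -64.6 103.8] yawY-48.87 tilt[ 0.002 -0.003] F[-0.1 -5.   0.5] Tq[-1.026 -0.048  0.073] w0.091 j6 0.657
```

```bash
for i in 1 2 3; do python3 -m crank '[{"fingers":1,"travel":[0,0,0],"rot":[0.15,0,0]},{"fingers":1,"travel":[0,0,0],"rot":[0.3,0,0]},{"fingers":1,"travel":[0,0,0],"rot":[0.45,0,0]},{"fingers":1,"travel":[0,0,0],"rot":[0.6,0,0]},{"fingers":1,"travel":[0,0,0],"rot":[0.7,0,0]},{"fingers":1,"travel":[0,0,0],"rot":[0.8,0,0]},{"fingers":1,"travel":[0,0,0],"rot":[0.83,0,0]},{"fingers":1,"travel":[0,0,0],"rot":[0.83,0,0]},{"fingers":1,"travel":[0,0,0],"rot":[0.83,0,0]},{"fingers":1,"travel":[0,0,0],"rot":[0.83,0,0]}]'>/dev/null; python3 -c "
from h import *
st()"; done
```

```text
t42.22 p[611.8 -64.6 103.9] yawY-53.82 tilt[ 0.002 -0.003] F[-1.  -5.7 -0.3] Tq[-1.102 -0.037  0.265] w0.094 j6 0.744
t43.05 p[611.8 -64.6 103.8] yawY-58.80 tilt[ 0.002 -0.003] F[-0.1 -6.  -1.5] Tq[-1.11  -0.053  0.251] w0.095 j6 0.831
t43.88 p[611.8 -64.7 103.8] yawY-63.78 tilt[ 0.002 -0.003] F[-0.9 -5.3 -0.5] Tq[-1.156 -0.032  0.264] w0.092 j6 0.917
```

```bash
python3 -m crank '[{"fingers":0.6,"travel":[0,0,0],"rot":[0,0,0]},{"fingers":0.4,"travel":[0,0,0],"rot":[0,0,0]},{"fingers":0.2,"travel":[0,0,0],"rot":[0,0,0]},{"fingers":0,"travel":[0,0,0],"rot":[0,0,0]},{"fingers":0,"travel":[-0.3,0,0],"rot":[0,0,0]},{"fingers":-0.3,"travel":[-0.8,0,0],"rot":[0,0,0]},{"fingers":-0.6,"travel":[-1.3,0,0],"rot":[0,0,0]},{"fingers":-1,"travel":[-2,0,0],"rot":[0,0,0]},{"fingers":-1,"travel":[-2.5,0,0],"rot":[0,0,0]},{"fingers":-1,"travel":[-3,0,0],"rot":[0,0,0]}]'>/dev/null
python3 -c "
from h import *
go(400,-330,224,-63.8)
"
```

```text
t44.72 p[611.4 -62.8 225.8] yawY-63.86 tilt[ 0.003 -0.   ] F[0.3 0.4 0.7] Tq[-0.024 -0.037  0.064] w1.000 j6 0.920
travel [0.031, 3.669, 7.687] rot [-0.01, -0.02, -0.01]
```

```bash
python3 -m crank '[{"fingers":-1,"travel":[0,0.4,0.8],"rot":[0,0,0]},{"fingers":-1,"travel":[0,0.8,1.6],"rot":[0,0,0]},{"fingers":-1,"travel":[0,1.2,2.4],"rot":[0,0,0]},{"fingers":-1,"travel":[0,1.6,3.2],"rot":[0,0,0]},{"fingers":-1,"travel":[0,2,4],"rot":[0,0,0]},{"fingers":-1,"travel":[0,2.4,4.8],"rot":[0,0,0]},{"fingers":-1,"travel":[0,2.8,5.6],"rot":[0,0,0]},{"fingers":-1,"travel":[0,3.2,6.4],"rot":[0,0,0]},{"fingers":-1,"travel":[0,3.5,7.1],"rot":[0,0,0]},{"fingers":-1,"travel":[0,3.6,7.5],"rot":[0,0,0]}]'
python3 -c "
from h import *
i=grab_frame('top');j=cv2.imread('pics/top0.png')
f=lambda i:cv2.resize(i[150:290,140:410],None,fx=2.9,fy=2.1*1.38,interpolation=cv2.INTER_CUBIC)
cv2.imwrite('pics/end.png',f(i))
d=cv2.absdiff(i,j).max(2)
for n,(a,b,c,e) in dict(bottle=(160,200,138,172),driver=(175,275,172,195),spanner=(190,280,335,370),bush=(260,290,375,405)).items(): print(n,(d[a:b,c:e]>40).mean().round(3))
"
```

```text
t: 45.55
ee_pos: [403.1, -326.9, 224.1]
ee_rot: [0.159, 0.689, 0.158, -0.689]
force: [-1.1, 0.3, 0.7]
width: 1.002
bottle 0.0
driver 0.0
spanner 0.0
bush 0.0
```

View pics/end.png

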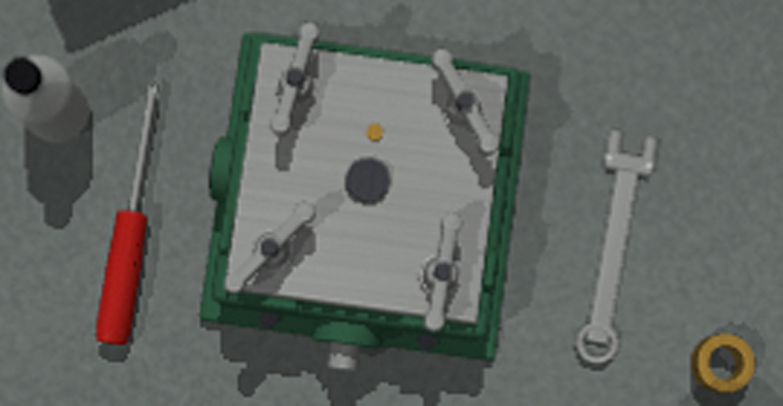

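```bash
python3 -c "
from cell import *
print(hand_in())"
```

```text
the job is handed in; nothing more can be done
None
```

I gripped each wing nut at the middle of its bar and turned it clockwise in the order 1, 3, 2, 4. The job was handed in at about 45.6 s with the gripper open and clear of the case. I don't have a verdict on it.

| Nut | Past firm, by gripper angle | Torque before → after firm |
|---|---|---|
| 1 | 9–14° | 0.14 → 0.32–0.35 N m |
| 3 | 9–14° | 0.11 → 0.26–0.28 N m |
| 2 | 6–16° | 0.05 → 0.24–0.27 N m |
| 4 | 10–15° | 0.07 → 0.25–0.27 N m |

- **Nip-up angles:** I found the firm point in 5° steps, so each angle is a range. On nut 1 the bar turned about 2° less than the gripper, so the true figures may be a degree or two lower. Nut 2 is the widest because its torque on first going firm, 0.24 N m, was below the expected 0.30. Nut 2 also had to be regripped part-way.
- **Last checks:** In the final top picture all four bars point within about 2° of where I left them. The bottle, screwdriver, spanner and bush show no change from the first picture. The wrist force stayed below about 10 N in every reading I took.
- **Unexpected:** Nuts 2 and 4 had turned about 15° clockwise on their own when next seen, after nuts 1 and 3 had been tightened. Nut 4 turned about 8° more while I did nut 2. I took this as the cover dropping, and it was still run-down rather than past firm.
- **Not measured:** I did not check the cover's final height or level directly.

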